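# Put the loupe away in the pop-out caddy

### The job

Put the black loupe away in its spring-loaded caddy: press the brass button on the wooden case until the tray pops out, set the loupe upright on the tray without dropping it, then push the tray home until it clicks and stays shut by itself. Press and push gently, by feel, never forcing the caddy (16 N at most), and leave the other things on the bench where they are.

Things in the scene. Friction and masses are not known exactly. Their poses are not given: they have to be found in the camera images.
- caddy: the caddy: a fixed dark wooden case 130 (its x, depth) x 110 (its y, width) x 50 mm high (roof top) with a steel tray that slides out of its front. Origin under its centre on the bench; its own -x axis points out of the open front (toward the robot, turned by up to about 0.3 rad either way), z up. A brass button stands on its roof.
- tray (a joint): how far the tray stands out, m: about 0.001 = latched shut, front panel 6 mm proud of the case; 0.068 = fully out. A spring always pushes it out (1.5 N when out, 6 N when shut); only the latch holds it. A catch adds 2 to 3 N from 11 to 4 mm (the button dips 6 mm); a stiff rubber buffer is met at 1 mm, and the click comes 1 to 2 mm into it, at 8 to 11 N (the button jumps back up). 12 to 14 N is ample.
- tray_front (a point): centre of the outer face of the tray's upright front panel (panel 99 mm wide, 39 mm high, from 5.5 to 44.5 mm above the bench; this point is 25 mm above the bench). It moves with the tray, along the caddy's x axis.
- tray_spot (a point): centre of the part of the tray's inner floor that lies free when the tray is out, on the floor's top, 8 mm above the bench; moves with the tray. When the tray is out, 62 mm of floor lie free before the case (29 mm to the inside of the front panel and 33 mm to the case's front edge from here), 91 mm wide; side walls rise 6 mm above the floor.
- release_top (a point): centre of the top of the brass release button (24 mm across), 65 mm above the bench when up, 15 mm above the roof; pressed straight down.
- release (a joint): how far the release button is pressed, m: 0 = up, 0.0085 = its hard end. The tray is let go at about 0.005 to 0.006; it takes less than 10 N; it springs back up when let go.
- loupe_mid (a point): centre of the loupe (16 mm above its foot): a loose black watchmaker's loupe, 40 g, 32 mm high, standing on its 38 mm flange (9 mm high); above that a barrel 24 mm across to grasp. z axis up along the barrel.
- loupe: the same loupe; origin under its foot, z along the barrel.
- pot_white_lid: small round pot with a white screw lid, 45 mm across, 25 high; stands near the loupe and may be in either place; leave alone. Origin under its centre
- pliers: bare steel half-round pliers lying flat, 47x80x12 mm, at the near edge; leave alone
- punch_cup: copper cup of dapping punches, 55 mm across, 94 high, behind the caddy; leave alone. Origin under its centre
- box_dark: small dark wooden box 45x75x26 mm behind the caddy; leave alone. Origin under its centre
- brush: wooden filings brush 202 mm long, 23 high, lying at the near edge; leave alone
There are look-alikes about, which are no part of the job. What is shaped like the loupe but turquoise is not meant.

How it is judged:
By the outcome, as a careful person would: the job done as asked, in the order asked, and still so for the second after the job is handed in, with the robot touching nothing.
It also fails if it takes over 72 s, if anything falls off the work surface, if the arm or the gripper's body presses on something with over 40 N, if the wrist force passes 120 N, or if a joint passes its speed limit or range.

### The arm

A 6-joint arm with a two-finger parallel gripper is mounted at the origin on a cart in front of the work surface, level with it; the furniture and walls round the work are solid. World frame = base frame: x ahead of the robot, y to its left, z up, the work surface at z = 0. Lengths are in mm, angles in rad, forces in N, time in s.
With the tool pointing down it reaches from about 300 to 950 mm from the base axis. Payload 3.1 kg.
Tool frame: the origin (TCP) lies on the centre line of the jaws, within the pads' length; the fingertips stand robot.nose_length ahead of it and the grasp point (between the pads) lies 3 mm ahead of it (robot.nose_length is the distance from the TCP to the fingertips, in mm); z points along the fingers, y is the direction in which the jaws open and shut (so a half turn about z gives the same grasp; the last joint's range is limited). The gripper opens to 85 mm and grips with 20 to 120 N. Pads are 22 mm wide; open, the fingers measure 114 mm over their backs; the gripper's body (76 mm by 85 mm) begins 54 mm behind the grasp point. The pads swing forward as they close: fully open they stand 13 mm farther back than shut.
Start: joints at [1.249, 0.308, 1.634, -0, 1.2, -0.07], TCP at [155.743, 605.29, 253.272] pointing down, gripper open.
Joint ranges: [-3.06, 3.06], [-0.79, 1.96], [0.05, 2.63], [-1.19, 4.34], [0.05, 2.64], [-2.94, 2.94]. Speed limits (rad/s): [2.79, 2.79, 3.14, 3.14, 3.14, 3.14].

### API

Orientations are given as a rotation vector (axis times angle).
In Python, from bench import robot, capture gives the robot as it stands.
- The arm moves only by the tool step_arm, never from a script. Its argument "moves" is a list of rows, each a list of 3 entries, a list of its own where there are three numbers: the shift along the world's x, y, z in cm, then the turn about the world's z in degrees, then the finger opening in cm, from 0 to 8.54. In form: [[[tx, ty, tz], spin, fingers], ...]. A call has exactly 10 rows; each row is the pose to reach, as a shift and turn from the pose commanded when the call began; what a row does not reach only later rows make up. A row lasts 1/8 s, in which the tool goes at most 62.5 mm and 10.7 degrees, less where a joint would pass 70% of its speed; a pose out of reach is approached as far as the arm can. A call with a gripper value outside its range is refused whole. The fingers move at their own pace and stop on an object; "grip_force" is the grip in N (left out, the last holds). Time passes only in rows, so rows that repeat a pose let the fingers close, or fill a call up. It gives the time, the measured TCP pose, the force and the opening at its end, in the units of the state.
- robot.state(): the state, without advancing time (a new reading comes with each control period).
- capture(name): name is "scene" or "top" or "wrist"; returns a dict with "img" (480x640x3 uint8, blue, green, red), "depth" (480x640 float32, mm along the optical axis (not along the pixel's ray), 0 where there is no reading), "K" (3x3 intrinsics, pixels), "pose" (4x4, takes a point from camera to world coordinates). Camera axes: x right, y up, looking along -z (the intrinsics and any distortion apply to the point x, -y, -z); pixel columns grow to the right and rows downward; lengths in mm; the calibration is good to about 2 mm. A picture is of the moment at which its call begins.
- robot.hand_in(): hands the job in, once; it reports no verdict.
The state is a dict: "t": time; "joint_positions": joint angles; "qd": joint speeds; "effort": joint torques, N m; "position": TCP position; "ee_rot": TCP orientation; "wrist_force": force on the tool from outside, world axes, zero at the start; "wrist_torque": the same for the moment, N m; "finger_gap": finger opening in mm.
Only numpy, scipy, OpenCV 4.12 (cv2) and the standard library are available. Lean on these libraries where they do the work, as an engineer would, in place of code of your own. Each camera call takes 0.05 s, during which the arm holds its last target.

## Working session

There is one attempt and no reset: what is moved stays moved. The work goes in short steps, Python scripts to look and compute and a tool call to move; the robot and the scene stay as the last step left them, time stands still between calls to the robot, and variables do not carry over. Pictures are saved under pics/ and viewed, and the job is handed in when it is done.

Besides the shell and the picture viewer there is one more tool, called after ">>>" as name([rows], argument=value, ...), one row to a line, values as JSON. step_arm: Moves the arm, as the interface text tells. Its arguments: {"type":"object","properties":{"moves":{"type":"array","items":{"type":"array"}},"grip_force":{"type":"number"}},"required":["moves"]}

```bash
ls; mkdir -p pics; cat > h.py <<'E'
import numpy as np, cv2
from bench import robot, capture
def snap(n,name):
    c=capture(n); cv2.imwrite(f'pics/{name}.png',c['img']); np.savez(f'pics/{name}.npz',**c); return c
def pts(c):
    K=np.array(c['K']);d=c['depth'];v,u=np.mgrid[:480,:640]
    x=(u-K[0,2])/K[0,0]*d;y=(v-K[1,2])/K[1,1]*d
    P=np.stack([x,-y,-d,np.ones_like(d)],-1)@np.array(c['pose']).T
    return P[...,:3]
E
python3 - <<'E'
from h import *
for n in('scene','top','wrist'):
    c=snap(n,n+'0');print(n,c['K'].tolist(),np.round(c['pose'],3).tolist(),[k for k in c])
s=robot.state();print(s, robot.nose_length)
E
```

```text
pics
scene [[602.4603809571322, 0.0, 325.2997317107671], [0.0, 602.4603809571322, 236.1969338780201], [0.0, 0.0, 1.0]] [[-0.708, 0.314, -0.632, -31.983], [-0.706, -0.336, 0.624, 511.627], [-0.017, 0.888, 0.459, 516.436], [0.0, 0.0, 0.0, 1.0]] ['img', 'depth', 'K', 'pose']
top [[473.1021640316962, 0.0, 325.2112428445516], [0.0, 473.1021640316962, 241.9431684634804], [0.0, 0.0, 1.0]] [[0.02, 0.987, -0.158, 419.46], [-1.0, 0.017, -0.019, -108.252], [-0.016, 0.158, 0.987, 1028.905], [0.0, 0.0, 0.0, 1.0]] ['img', 'depth', 'K', 'pose']
wrist [[339.2501899120439, 0.0, 317.4500948818288], [0.0, 339.2501899120439, 232.42734912200387], [0.0, 0.0, 1.0]] [[0.25, -0.929, -0.274, 84.407], [0.968, 0.239, 0.072, 621.835], [-0.002, -0.283, 0.959, 372.992], [0.0, 0.0, 0.0, 1.0]] ['img', 'depth', 'K', 'pose']
{'t': 0.15, 'joint_positions': array([ 1.24932107e+00,  3.08847975e-01,  1.63487774e+00, -4.24297383e-05,
        1.19968260e+00, -6.97086313e-02]), 'qd': array([-0.00045315, -0.00318535, -0.00411045,  0.00077636, -0.00140052,
        0.00048643]), 'effort': array([-4.02852193e-04, -4.15801120e+01, -2.77149278e+01, -2.19376381e-05,
        6.06318063e-03, -3.21789912e-05]), 'position': array([155.55132711, 604.71839332, 252.29189628]), 'ee_rot': array([-3.94366807e-01, -3.11642390e+00,  2.80944978e-03]), 'wrist_force': array([ 0.02810126,  0.77744046, -0.10618939]), 'wrist_torque': array([-0.02621403, -0.02998556, -0.01015888]), 'finger_gap': 85.554539591427} 22.0
```

View pics/scene0.png

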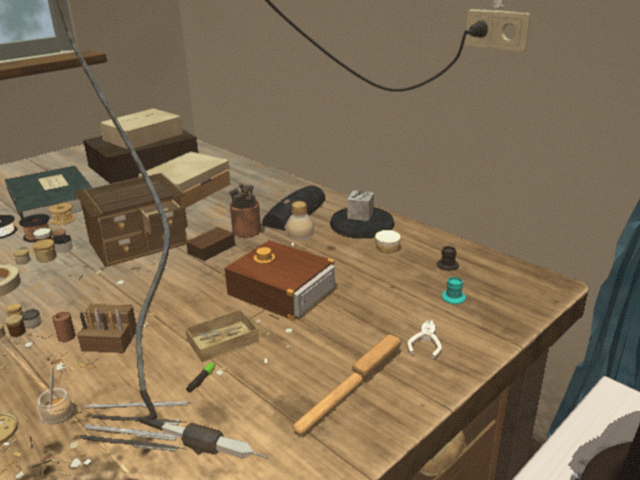

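View pics/top0.png

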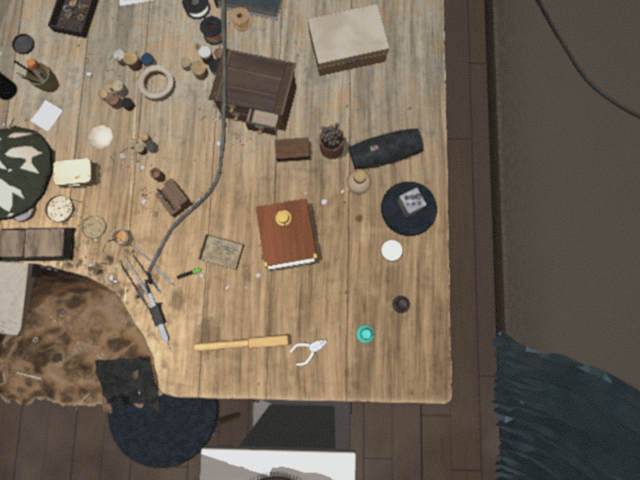

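The top view shows the caddy at about (286,234) with the button at (283,217) and its front facing down. The black loupe is at (401,304), the turquoise look-alike at (366,334) and the white pot at (392,250).

```bash
python3 - <<'E'
from h import *
c=dict(np.load('pics/top0.npz'));P=pts(c)
im=c['img']
def show(u,v,r=0):
    print((u,v),np.round(P[v,u],1))
for p in [(286,234),(283,217),(401,304),(366,334),(392,250),(292,150),(333,140),(300,320),(270,290)]: show(*p)
X=P[...,0];Y=P[...,1];Z=P[...,2]
ok=c['depth']>0
# roof
m=ok&(Z>44)&(Z<56);m[:195]=0;m[275:]=0;m[:,:250]=0;m[:,325:]=0
m=cv2.morphologyEx(m.astype(np.uint8),cv2.MORPH_OPEN,np.ones((5,5)))>0
q=P[m][:,:2].astype(np.float32);print(len(q),cv2.minAreaRect(q), np.median(P[m][:,2]))
print(np.round(cv2.boxPoints(cv2.minAreaRect(q)),1))
# button
m=ok&(Z>58)&(Z<72);m[:200]=0;m[235:]=0;m[:,:268]=0;m[:,300:]=0
print('btn',m.sum(),np.median(P[m],0),P[m].mean(0))
for lab,(u,v) in dict(loupe=(401,304),turq=(366,334)).items():
    mm=np.zeros_like(ok);mm[v-20:v+20,u-20:u+20]=1;mm&=ok
    top=mm&(Z>24); fl=mm&(Z>4)
    print(lab,top.sum(),P[top].mean(0),cv2.minEnclosingCircle(P[top][:,:2].astype(np.float32)),P[fl].mean(0),cv2.minEnclosingCircle(P[fl][:,:2].astype(np.float32)))
cv2.imwrite('pics/topc.png',cv2.resize(im[190:360,240:430],None,fx=4,fy=3.5,interpolation=2)[:600])
c=dict(np.load('pics/scene0.npz'));P=pts(c);Z=P[...,2];ok=c['depth']>0
m=ok&(Z>47)&(Z<53);m[:235]=0;m[320:]=0;m[:,:220]=0;m[:,345:]=0
q=P[m][:,:2].astype(np.float32);print('scene roof',len(q),np.round(cv2.boxPoints(cv2.minAreaRect(q)),1),cv2.minAreaRect(q))
m=ok&(Z>60)&(Z<72);m[:235]=0;m[270:]=0;m[:,:245]=0;m[:,285:]=0
print('btn',m.sum(),P[m].mean(0),P[m].max(0))
m=ok&(Z>28)&(Z<40);m[:240]=0;m[275:]=0;m[:,:435]=0;m[:,465:]=0
print('loupetop',m.sum(),P[m].mean(0),P[m].max(0),P[m].min(0))
cv2.imwrite('pics/scenec.png',cv2.resize(c['img'][220:370,220:480],None,fx=3,fy=3,interpolation=2))
E
```

```text
(286, 234) [591.5  -6.9  51.3]
(283, 217) [624.7  -1.   66.2]
(401, 304) [ 451.1 -250.7   26.7]
(366, 334) [ 387.8 -177.7   28. ]
(392, 250) [ 565.6 -232.5   23.2]
(292, 150) [785.4 -11.3  26. ]
(333, 140) [ 790.  -102.2   77.4]
(300, 320) [413.6 -38.    1.6]
(270, 290) [476.4  28.8   2.7]
3036 ((595.8840942382812, -6.1465301513671875), (134.9817352294922, 110.04338073730469), 11.190495491027832) 50.4514177570739
[[519.   34.7]
 [540.4 -73.2]
 [672.8 -47. ]
 [651.4  60.9]]
btn 101 [626.96991832  -0.72445338  65.24414364] [ 6.26749805e+02 -4.23727507e-01  6.51449190e+01]
loupe 110 [ 452.55009888 -254.16221567   28.44262374] ((452.591796875, -254.2914276123047), 12.352790832519531) [ 452.38801702 -253.17115804   16.73609179] ((452.1035461425781, -257.01959228515625), 48.2951774597168)
turq 112 [ 388.90615869 -176.96206344   28.35500882] ((388.9192199707031, -176.9424591064453), 12.327435493469238) [ 389.43703947 -176.96025557   16.91554473] ((389.4213562011719, -183.6922149658203), 49.470062255859375)
scene roof 2888 [[521.   36.5]
 [542.4 -76.1]
 [673.2 -51.2]
 [651.8  61.3]] ((597.0930786132812, -7.3538818359375), (133.21160888671875, 114.53372192382812), 10.761741638183594)
btn 117 [623.14316234   0.86613137  64.23348225] [637.54256987  11.72174239  66.83202954]
loupetop 56 [ 450.67857007 -254.21465404   30.19006847] [ 462.57456208 -243.06598165   33.44979894] [ 440.29560322 -267.44929362   28.0395476 ]
```

View pics/scenec.png

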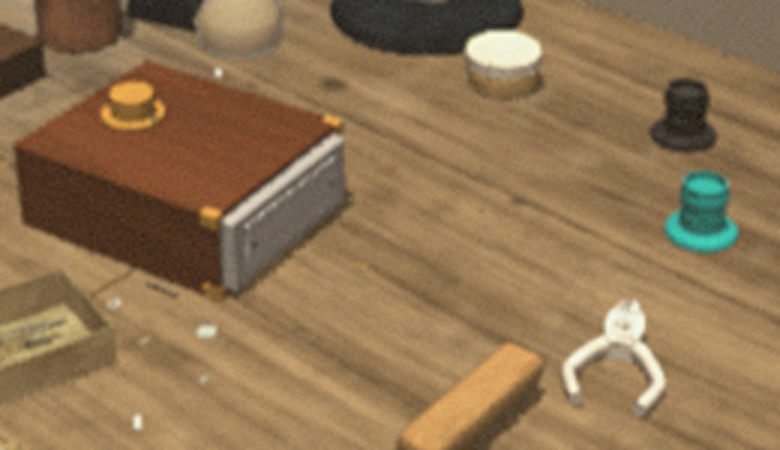

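View pics/topc.png

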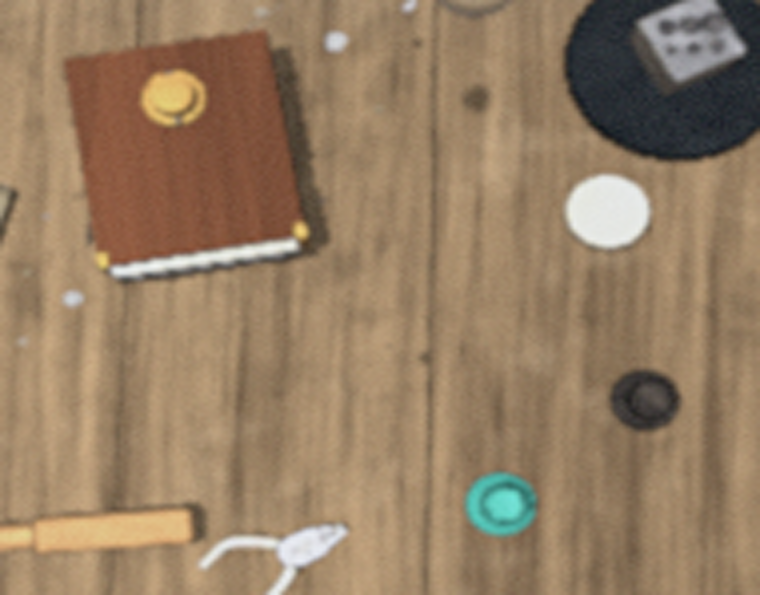

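View pics/wrist0.png

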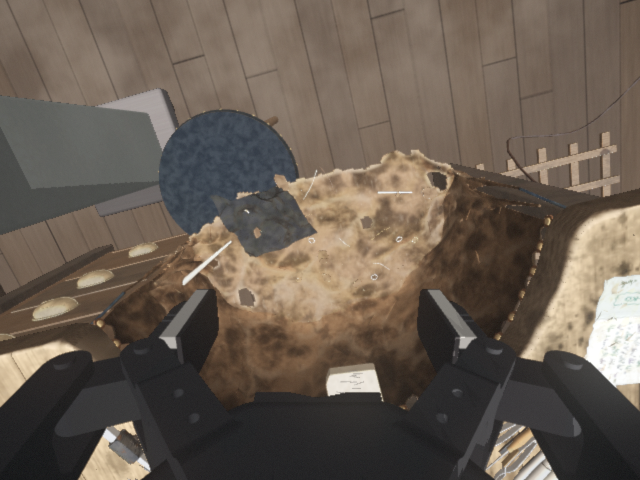

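The scene crop agrees with the top view. The caddy is turned about 11°, and the tray is shut. Next I'll check what lies along the transit path, mainly the hanging cable.

```bash
python3 - <<'E'
from h import *
c=dict(np.load('pics/top0.npz'));P=pts(c);ok=c['depth']>0
X,Y,Z=P[...,0],P[...,1],P[...,2]
for lo,hi in((100,150),(150,200),(200,300),(300,1000)):
    m=(ok&(Z>lo)&(Z<hi)&(X>100)).astype(np.uint8)
    n,l,s,ce=cv2.connectedComponentsWithStats(m)
    for i in range(1,n):
        if s[i,4]>8:
            q=P[l==i];print(lo,s[i].tolist(),np.round(q.min(0)),np.round(q.max(0)))
for v in range(5,275,25):
    row=np.array([P[v,u] for u in range(140,235)]);k=np.argmax(row[:,2]);print(v,140+k,np.round(row[k]))
E
```

```text
100 [227, 48, 70, 67, 3422] [834. -21. 100.] [982. 126. 111.]
100 [209, 51, 14, 51, 365] [862. 130. 100.] [974. 160. 110.]
100 [202, 158, 21, 41, 185] [654. 113. 100.] [722. 161. 150.]
150 [569, 56, 71, 62, 384] [ 796. -667.  164.] [ 914. -545.  200.]
150 [219, 116, 8, 45, 189] [718. 100. 150.] [788. 118. 199.]
150 [0, 125, 54, 95, 2566] [590. 423. 162.] [778. 541. 200.]
200 [536, 0, 37, 59, 293] [ 909. -548.  200.] [ 970. -449.  285.]
200 [222, 11, 5, 106, 452] [785.  83. 200.] [932. 105. 300.]
200 [0, 135, 33, 63, 1504] [625. 448. 200.] [743. 517. 223.]
300 [222, 0, 5, 15, 58] [924.  82. 300.] [943.  89. 314.]
5 223 [935.  86. 309.]
30 225 [905.  86. 285.]
55 224 [873.  92. 260.]
80 227 [ 419. -108. 1029.]
105 202 [ 419. -108. 1029.]
130 223 [765. 105. 186.]
155 170 [ 419. -108. 1029.]
180 185 [ 419. -108. 1029.]
205 193 [641. 181.  91.]
230 169 [595. 239.  58.]
255 173 [ 419. -108. 1029.]
```

>>> step_arm([
  [[10,-15,0],6,0],
  [[20,-28,0],12,0],
  [[28,-38,0],18,0],
  [[36,-47,0],25.5,0],
  [[42,-55,0],25.5,0],
  [[47.1,-60.6,0],25.5,0],
  [[47.1,-60.6,-3],25.5,0],
  [[47.1,-60.6,-6],25.5,0],
  [[47.1,-60.6,-10],25.5,0],
  [[47.1,-60.6,-10],25.5,0],
], grip_force=40)

```text
t: 1.4
position: [534.2, 114.3, 200.2]
ee_rot: [-0.303, 3.126, 0.0]
wrist_force: [0.2, 1.1, -0.8]
finger_gap: -0.1
```

>>> step_arm([
  [[0,0,0],0,0],
  [[0,0,0],0,0],
  [[0,0,0],0,0],
  [[0,0,0],0,0],
  [[0,0,0],0,0],
  [[0,0,0],0,0],
  [[0,0,0],0,0],
  [[0,0,0],0,0],
  [[0,0,0],0,0],
  [[0,0,0],0,0],
])

```text
t: 2.65
position: [533.2, 115.9, 200.5]
ee_rot: [0.303, -3.127, 0.0]
wrist_force: [0.5, 1.1, 0.2]
finger_gap: -0.2
```

>>> step_arm([
  [[3,-4,0],0,0],
  [[6,-8,0],0,0],
  [[9.3,-11.6,0],0,0],
  [[9.3,-11.6,-3],0,0],
  [[9.3,-11.6,-6],0,0],
  [[9.3,-11.6,-9],0,0],
  [[9.3,-11.6,-10],0,0],
  [[9.3,-11.6,-10],0,0],
  [[9.3,-11.6,-10],0,0],
  [[9.3,-11.6,-10],0,0],
])

```text
t: 3.9
position: [627.3, -0.0, 102.2]
ee_rot: [-0.303, 3.124, -0.001]
wrist_force: [0.2, -0.0, -0.1]
finger_gap: 0.0
```

```bash
python3 - <<'E'
from h import *
for n in('scene','wrist'): snap(n,n+'1')
c=dict(np.load('pics/scene1.npz'));cv2.imwrite('pics/s1c.png',cv2.resize(c['img'][140:340,180:380],None,fx=3,fy=3,interpolation=2))
print(robot.state())
E
```

```text
{'t': 4.0, 'joint_positions': array([-6.94123743e-02,  4.84439274e-01,  1.72642266e+00,  7.00567791e-07,
        9.28661693e-01, -1.83352637e+00]), 'qd': array([-0.0002208 ,  0.00473966,  0.00561464,  0.00098422, -0.00148057,
       -0.00013026]), 'effort': array([-2.97664061e-03, -4.44442785e+01, -2.32701695e+01, -4.12824993e-04,
       -9.65507323e-03,  1.71735564e-06]), 'position': array([6.26925622e+02, 1.87507048e-02, 1.01756528e+02]), 'ee_rot': array([-3.02992451e-01,  3.12489713e+00, -5.36038394e-04]), 'wrist_force': array([-0.18413174, -0.91850767,  0.03907381]), 'wrist_torque': array([ 0.01075518, -0.01495389, -0.04268807]), 'finger_gap': 0.06601698553377876}
```

View pics/s1c.png

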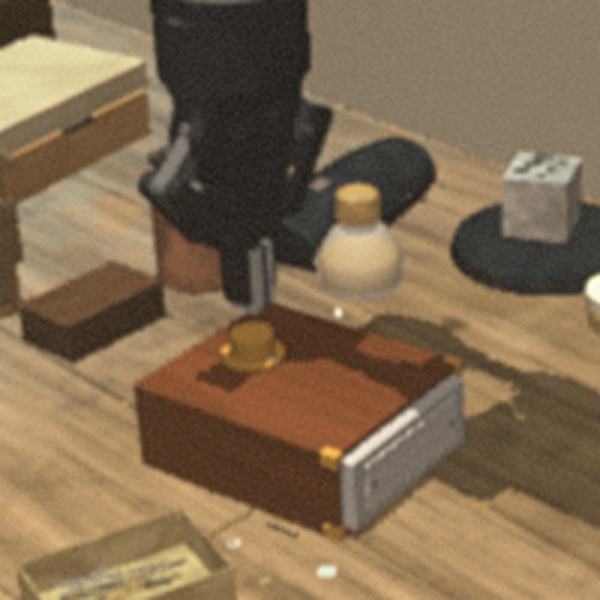

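View pics/wrist1.png

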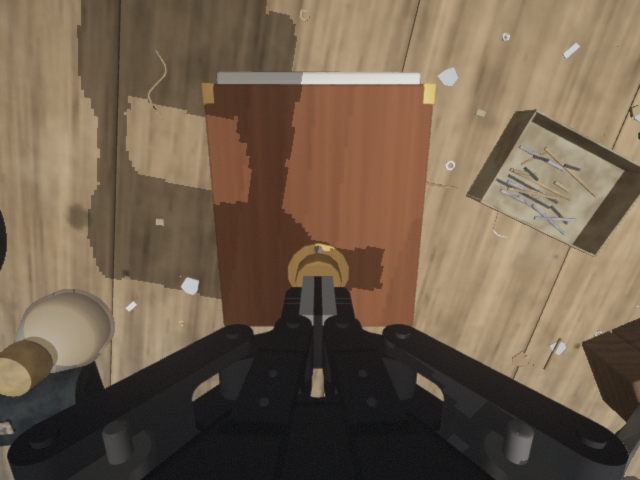

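>>> step_arm([
  [[0,0,-0.3],0,0],
  [[0,0,-0.6],0,0],
  [[0,0,-0.9],0,0],
  [[0,0,-1.1],0,0],
  [[0,0,-1.3],0,0],
  [[0,0,-1.4],0,0],
  [[0,0,-1.5],0,0],
  [[0,0,-1.6],0,0],
  [[0,0,-1.6],0,0],
  [[0,0,-1.6],0,0],
])

```text
t: 5.25
position: [626.3, 0.0, 85.9]
ee_rot: [0.303, -3.127, -0.0]
wrist_force: [-2.7, -0.8, 5.9]
finger_gap: -0.3
```

>>> step_arm([
  [[0,0,-0.05],0,0],
  [[0,0,-0.1],0,0],
  [[0,0,-0.15],0,0],
  [[0,0,-0.2],0,0],
  [[0,0,-0.25],0,0],
  [[0,0,-0.3],0,0],
  [[0,0,-0.3],0,0],
  [[0,0,-0.3],0,0],
  [[0,0,-0.3],0,0],
  [[0,0,-0.3],0,0],
])

```text
t: 6.5
position: [626.4, 0.0, 81.7]
ee_rot: [-0.303, 3.126, -0.0]
wrist_force: [0.2, 0.2, 2.2]
finger_gap: 0.1
```

```bash
python3 - <<'E'
from h import *
for n in('scene','wrist'): snap(n,n+'2')
c=dict(np.load('pics/scene2.npz'));cv2.imwrite('pics/s2c.png',cv2.resize(c['img'][140:340,180:380],None,fx=3,fy=3,interpolation=2))
s=robot.state();print(s['position'],s['wrist_force'])
E
```

```text
[ 6.26306434e+02 -4.57608825e-03  8.16411370e+01] [0.72520699 0.31274727 3.69172121]
```

View pics/s2c.png

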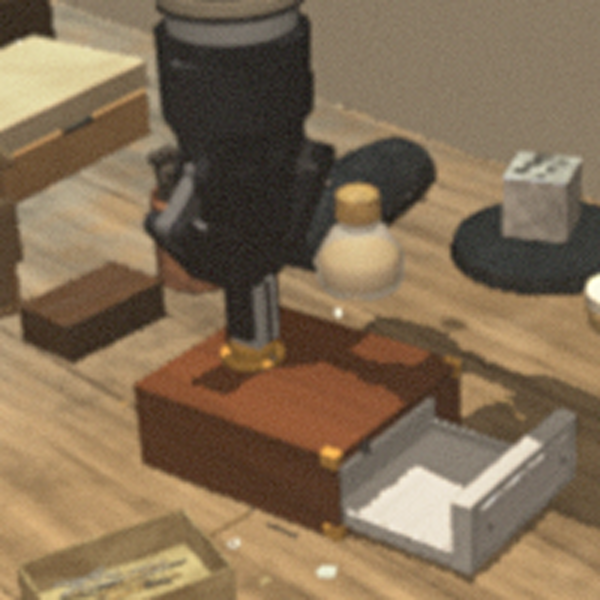

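View pics/wrist2.png

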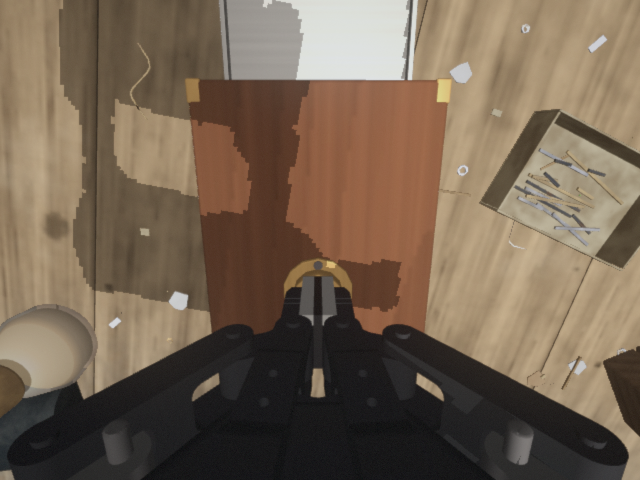

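The tray is fully out: the scene crop shows it open, and the wrist view shows it beyond the case edge. I'll lift off and go to the loupe.

>>> step_arm([
  [[0,0,4],0,0],
  [[-2,-3,6],0,2],
  [[-6,-8,6],0,5],
  [[-9,-13,6],0,5],
  [[-12,-18,6],0,5],
  [[-15,-22,5],0,5],
  [[-17.4,-25.4,4],0,5],
  [[-17.4,-25.4,3],0,5],
  [[-17.4,-25.4,3],0,5],
  [[-17.4,-25.4,3],0,5],
])

```text
t: 7.85
position: [452.8, -253.1, 111.5]
ee_rot: [-0.305, 3.127, 0.0]
wrist_force: [0.5, 0.5, 0.7]
finger_gap: 50.2
```

```bash
python3 - <<'E'
from h import *
for n in('wrist','top','scene'): snap(n,n+'3')
s=robot.state();print(s['position'],s['wrist_force'],s['ee_rot'],s['joint_positions'])
c=dict(np.load('pics/wrist3.npz'));P=pts(c);Z=P[...,2];ok=c['depth']>0
m=(ok&(Z>27)&(Z<36)).astype(np.uint8)
n,l,st,ce=cv2.connectedComponentsWithStats(m)
for i in range(1,n):
    if st[i,4]>30:
        q=P[l==i];print(st[i].tolist(),q.mean(0),cv2.minEnclosingCircle(q[:,:2].astype(np.float32)))
E
```

```text
[ 453.01192554 -253.33816281  111.90704955] [0.17803364 0.74937649 1.08616809] [-3.05762924e-01  3.12604143e+00 -6.61314447e-04] [-5.93855122e-01  2.93110538e-01  1.98130671e+00  1.04067165e-04
  8.66419141e-01 -2.35972159e+00]
[441, 155, 43, 41, 856] [ 388.22357318 -178.28087185   29.33806336] ((388.4404296875, -178.67047119140625), 12.089787483215332)
[297, 232, 38, 38, 719] [ 452.30484648 -255.17162351   29.25561713] ((452.0047302246094, -255.3606719970703), 12.123457908630371)
[557, 321, 83, 23, 714] [468.24584797 -61.68697736  31.53708206] ((468.2622985839844, -55.25813674926758), 27.993879318237305)
[617, 423, 12, 8, 38] [544.03992017  -3.30997051  30.04688866] ((544.1970825195312, -3.409295082092285), 2.6324820518493652)
```

View pics/wrist3.png

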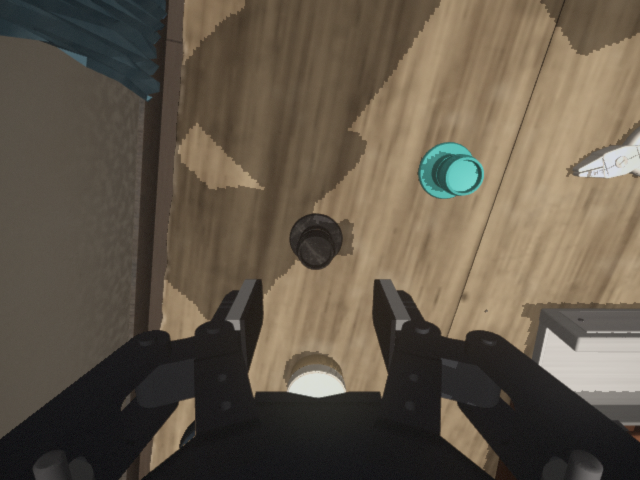

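>>> step_arm([
  [[-0.1,-0.15,-2],0,5],
  [[-0.1,-0.15,-4],0,5],
  [[-0.1,-0.15,-5.5],0,5],
  [[-0.1,-0.15,-7],0,5],
  [[-0.1,-0.15,-7.7],0,5],
  [[-0.1,-0.15,-7.7],0,5],
  [[-0.1,-0.15,-7.7],0,4],
  [[-0.1,-0.15,-7.7],0,3.2],
  [[-0.1,-0.15,-7.7],0,2.6],
  [[-0.1,-0.15,-7.7],0,2],
], grip_force=25)

```text
t: 9.25
position: [451.4, -255.6, 35.1]
ee_rot: [-0.303, 3.127, -0.0]
wrist_force: [-0.5, 1.5, 2.8]
finger_gap: 23.4
```

>>> step_arm([
  [[0,0,0],0,1.5],
  [[0,0,0],0,1.5],
  [[0,0,0],0,1.5],
  [[0,0,0],0,1.5],
  [[0,0,0.5],0,1.5],
  [[0,0,1],0,1.5],
  [[0,0,2],0,1.5],
  [[0,0,3.5],0,1.5],
  [[0,0,5],0,1.5],
  [[0,0,5],0,1.5],
])

```text
t: 10.5
position: [452.6, -256.5, 86.7]
ee_rot: [-0.303, 3.123, -0.005]
wrist_force: [1.5, -0.6, -0.4]
finger_gap: 23.3
```

```bash
python3 - <<'E'
from h import *
for n in('wrist','scene','top'): snap(n,n+'4')
c=dict(np.load('pics/scene4.npz'));cv2.imwrite('pics/s4c.png',cv2.resize(c['img'][140:340,330:530],None,fx=3,fy=3,interpolation=2))
s=robot.state();print(s['position'],s['wrist_force'],s['finger_gap'])
c=dict(np.load('pics/wrist4.npz'));P=pts(c);Z=P[...,2];ok=c['depth']>0
# tray/case: panel top & roof from wrist
m=(ok&(Z>42)&(Z<53)).astype(np.uint8)
n,l,st,ce=cv2.connectedComponentsWithStats(m)
for i in range(1,n):
    if st[i,4]>80:
        q=P[l==i];print(st[i].tolist(),q.mean(0),cv2.minAreaRect(q[:,:2].astype(np.float32)))
c=dict(np.load('pics/top4.npz'));P=pts(c);X,Y,Z=P[...,0],P[...,1],P[...,2];ok=c['depth']>0
u=(X-598)*.981+(Y+6.5)*.191; v=-(X-598)*.191+(Y+6.5)*.981
m=ok&(u>-160)&(u<80)&(abs(v)<70)
for lo,hi in((3,16),(36,47),(47,54),(58,70)):
    k=m&(Z>lo)&(Z<hi);print(lo,k.sum(),[np.round(np.percentile(a[k],[1,10,50,90,99]),1).tolist() for a in(u,v,Z)])
E
```

```text
[ 450.92548337 -255.32994556   84.50756114] [9.25442173e-04 1.11658354e+00 1.75877366e-01] 23.36136483014394
[609, 361, 31, 19, 518] [474.70224662 -74.55073519  44.36868735] ((474.9581604003906, -73.61602020263672), (11.887035369873047, 16.12557029724121), 11.869653701782227)
3 1512 [[-153.7, -120.8, -92.2, -63.4, 56.0], [-65.8, -42.8, -0.2, 42.5, 66.3], [3.1, 4.4, 8.4, 11.2, 14.9]]
36 304 [[-138.5, -137.4, -131.3, 8.3, 59.6], [-54.1, -38.6, 3.1, 42.3, 53.2], [37.0, 41.7, 45.0, 46.7, 47.0]]
47 2906 [[-128.9, -54.6, -4.8, 51.8, 63.4], [-53.2, -43.7, 0.6, 44.9, 54.4], [47.2, 48.3, 50.5, 52.7, 53.8]]
58 102 [[19.1, 21.0, 29.3, 37.6, 40.3], [-10.1, -7.5, 0.3, 8.4, 11.2], [59.8, 63.3, 65.6, 67.6, 69.3]]
```

View pics/s4c.png

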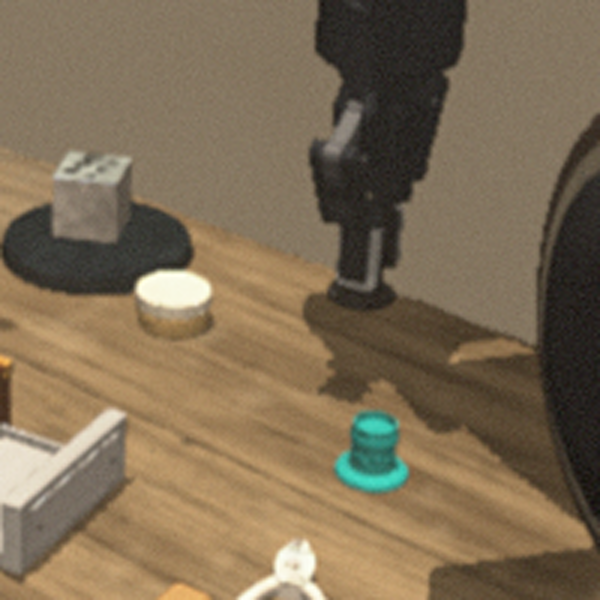

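View pics/wrist4.png

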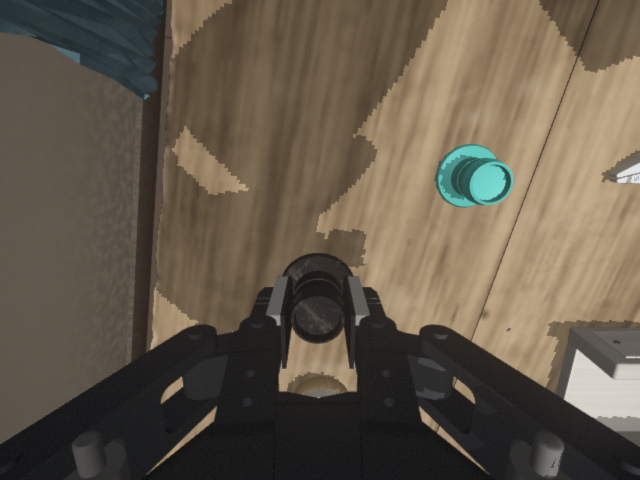

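>>> step_arm([
  [[0,0,2],0,1.5],
  [[0,0.5,4],0,1.5],
  [[1,4,4],0,1.5],
  [[2,9,4],0,1.5],
  [[3,14,4],0,1.5],
  [[4,18,4],0,1.5],
  [[4.8,21.5,4],0,1.5],
  [[5.1,23,4],0,1.5],
  [[5.1,23,4],0,1.5],
  [[5.1,23,4],0,1.5],
])

```text
t: 11.9
position: [501.8, -26.3, 124.3]
ee_rot: [0.302, -3.126, 0.001]
wrist_force: [0.3, -0.3, -0.6]
finger_gap: 23.1
```

```bash
python3 - <<'E'
from h import *
c=snap('wrist','wrist5')
s=robot.state();print(s['position'],s['wrist_force'],s['finger_gap'])
P=pts(c);X,Y,Z=P[...,0],P[...,1],P[...,2];ok=c['depth']>0
u=(X-598)*.981+(Y+6.5)*.191; v=-(X-598)*.191+(Y+6.5)*.981
for lo,hi in((41,47),(48,53)):
    k=ok&(Z>lo)&(Z<hi)&(abs(v)<60)&(u<-60 if lo>47 else u<-120);print(lo,k.sum(),[np.round(np.percentile(a[k],[1,10,50,90,99]),1).tolist() for a in(u,v,Z)])
E
```

```text
[501.8549666  -26.52427429 124.34573176] [ 0.27168228  1.01639431 -1.05085226] 23.004728054315585
41 3093 [[-138.6, -138.0, -133.5, -128.7, -127.6], [-47.6, -38.8, 0.4, 39.6, 48.4], [42.1, 43.6, 44.7, 45.5, 46.3]]
48 402 [[-66.5, -65.9, -63.8, -60.8, -60.1], [-54.4, -52.3, 42.1, 52.8, 55.1], [48.1, 49.0, 50.2, 51.0, 51.5]]
```

View pics/wrist5.png

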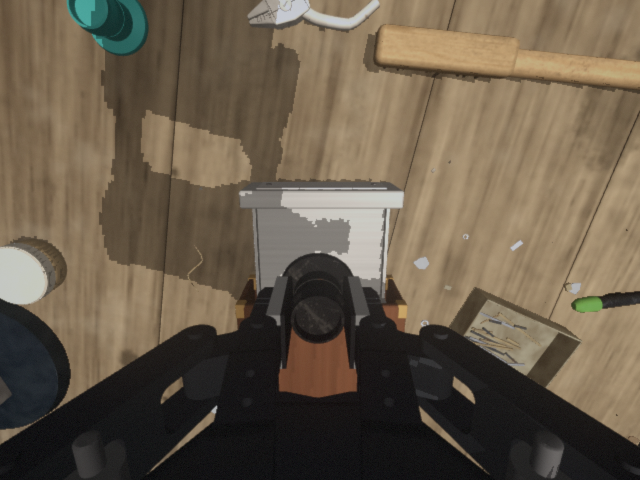

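>>> step_arm([
  [[0,0.1,-2],0,1.5],
  [[0,0.1,-4],0,1.5],
  [[0,0.1,-5.5],0,1.5],
  [[0,0.1,-6.5],0,1.5],
  [[0,0.1,-7.2],0,1.5],
  [[0,0.1,-7.6],0,1.5],
  [[0,0.1,-7.8],0,1.5],
  [[0,0.1,-8.0],0,1.5],
  [[0,0.1,-8.0],0,1.5],
  [[0,0.1,-8.0],0,1.5],
])

```text
t: 13.2
position: [502.3, -24.5, 44.8]
ee_rot: [-0.303, 3.126, -0.0]
wrist_force: [-0.3, 0.7, -1.0]
finger_gap: 23.1
```

>>> step_arm([
  [[0,0,0],0,1.5],
  [[0,0,-0.05],0,1.5],
  [[0,0,-0.05],0,1.5],
  [[0,0,-0.1],0,1.5],
  [[0,0,-0.1],0,1.5],
  [[0,0,-0.1],0,1.5],
  [[0,0,-0.1],0,1.5],
  [[0,0,-0.1],0,1.5],
  [[0,0,-0.1],0,1.5],
  [[0,0,-0.1],0,1.5],
])

```text
t: 14.45
position: [502.1, -24.5, 43.5]
ee_rot: [0.303, -3.127, 0.0]
wrist_force: [0.7, -0.1, -0.6]
finger_gap: 23.2
```

>>> step_arm([
  [[0,0,0],0,1.5],
  [[0,0,-0.03],0,1.5],
  [[0,0,-0.06],0,1.5],
  [[0,0,-0.06],0,1.5],
  [[0,0,-0.06],0,1.5],
  [[0,0,-0.06],0,1.5],
  [[0,0,-0.06],0,1.5],
  [[0,0,-0.06],0,1.5],
  [[0,0,-0.06],0,1.5],
  [[0,0,-0.06],0,1.5],
])

```text
t: 15.7
position: [502.1, -24.5, 43.0]
ee_rot: [0.303, -3.127, -0.0]
wrist_force: [-2.5, -0.3, 5.2]
finger_gap: 23.3
```

>>> step_arm([
  [[0,0,0.03],0,1.5],
  [[0,0,0.03],0,2.4],
  [[0,0,0.03],0,2.6],
  [[0,0,0.03],0,2.8],
  [[0,0,0.03],0,3.1],
  [[0,0,0.03],0,3.5],
  [[0,0,0.03],0,4],
  [[0,0,0.03],0,4.4],
  [[0,0,0.03],0,4.6],
  [[0,0,0.03],0,4.6],
])

```text
t: 16.95
position: [502.1, -24.5, 43.2]
ee_rot: [0.303, -3.127, 0.0]
wrist_force: [0.1, 0.3, -0.4]
finger_gap: 46.0
```

>>> step_arm([
  [[0,0,0.5],0,4.6],
  [[0,0,1.5],0,4.6],
  [[0,0,3],0,4.6],
  [[0,0,5],0,4.6],
  [[0,0,7],0,4.6],
  [[-3,-0.6,8],0,3],
  [[-6,-1.2,8],0,0],
  [[-9,-1.8,8],0,0],
  [[-9,-1.8,8],0,0],
  [[-9,-1.8,8],0,0],
])

```text
t: 18.2
position: [413.7, -42.7, 124.4]
ee_rot: [-0.302, 3.124, -0.001]
wrist_force: [-0.0, -0.5, 0.3]
finger_gap: 0.1
```

```bash
python3 - <<'E'
from h import *
c=snap('wrist','wrist6');snap('scene','scene6')
cv2.imwrite('pics/s6c.png',cv2.resize(np.load('pics/scene6.npz')['img'][180:340,200:400],None,fx=3,fy=3,interpolation=2))
s=robot.state();print(s['position'],s['wrist_force'],s['finger_gap'])
for n in('wrist6','scene6'):
  c=dict(np.load(f'pics/{n}.npz'));P=pts(c);X,Y,Z=P[...,0],P[...,1],P[...,2];ok=c['depth']>0
  u=(X-598)*.981+(Y+6.5)*.191; v=-(X-598)*.191+(Y+6.5)*.981
  k=ok&(Z>35)&(Z<45)&(u>-122)&(u<-75)&(abs(v)<40);print(k.sum(),u[k].mean(),v[k].mean(),np.percentile(Z[k],[5,50,95]))
E
```

```text
[413.87302878 -42.61321564 124.09269777] [-0.01397062 -0.42300388 -1.20155975] 0.05918019062242542
122 -88.61072824945657 -1.069357961476688 [35.05916454 36.46619042 39.87090543]
108 -96.953877260295 -0.4572897123359683 [35.13564397 37.14118759 40.11707113]
```

View pics/wrist6.png

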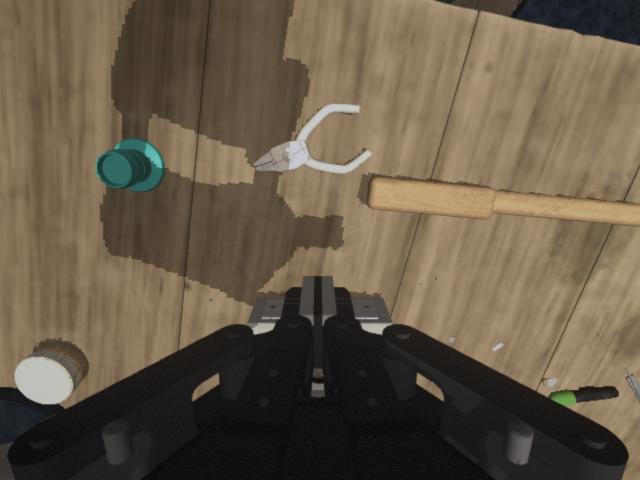

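View pics/s6c.png

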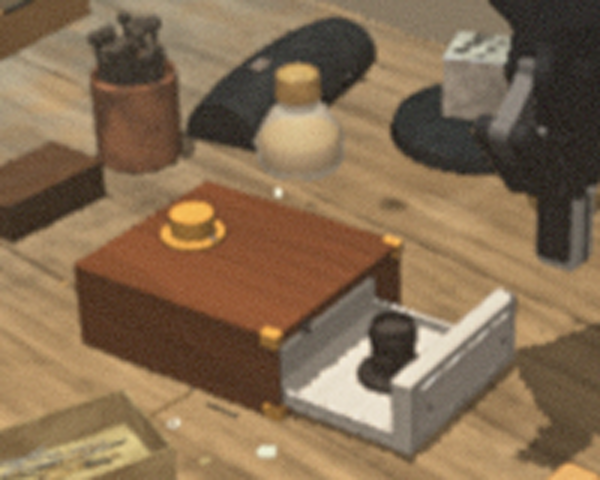

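The loupe stands upright near the tray centre, and the fingers are clear. Next I'll lower the closed fingers in front of the panel.

>>> step_arm([
  [[1,0.19,0],0,0],
  [[1.96,0.38,0],0,0],
  [[1.96,0.38,-2],0,0],
  [[1.96,0.38,-4],0,0],
  [[1.96,0.38,-6],0,0],
  [[1.96,0.38,-8],0,0],
  [[1.96,0.38,-8.8],0,0],
  [[1.96,0.38,-8.8],0,0],
  [[1.96,0.38,-8.8],0,0],
  [[1.96,0.38,-8.8],0,0],
], grip_force=40)

```text
t: 19.55
position: [432.6, -38.8, 36.0]
ee_rot: [-0.303, 3.125, -0.001]
wrist_force: [0.4, 0.3, 0.5]
finger_gap: 0.1
```

>>> step_arm([
  [[0.2,0.04,0],0,0],
  [[0.4,0.08,0],0,0],
  [[0.6,0.12,0],0,0],
  [[0.8,0.16,0],0,0],
  [[1.0,0.2,0],0,0],
  [[1.2,0.23,0],0,0],
  [[1.4,0.27,0],0,0],
  [[1.6,0.31,0],0,0],
  [[1.8,0.35,0],0,0],
  [[1.96,0.38,0],0,0],
])

```text
t: 20.8
position: [451.5, -34.9, 35.3]
ee_rot: [-0.303, 3.127, -0.0]
wrist_force: [0.3, -0.8, 0.2]
finger_gap: 0.3
```

>>> step_arm([
  [[0.1,0.02,0],0,0],
  [[0.2,0.04,0],0,0],
  [[0.3,0.06,0],0,0],
  [[0.4,0.08,0],0,0],
  [[0.5,0.1,0],0,0],
  [[0.6,0.12,0],0,0],
  [[0.7,0.14,0],0,0],
  [[0.8,0.16,0],0,0],
  [[0.9,0.17,0],0,0],
  [[0.98,0.19,0],0,0],
])

```text
t: 22.05
position: [460.9, -32.9, 35.1]
ee_rot: [0.303, -3.126, -0.0]
wrist_force: [-2.3, -1.5, -1.5]
finger_gap: 0.0
```

```bash
python3 - <<'E'
from h import *
snap('scene','scene7')
cv2.imwrite('pics/s7c.png',cv2.resize(np.load('pics/scene7.npz')['img'][180:340,200:400],None,fx=3,fy=3,interpolation=2))
s=robot.state();print(s['position'],s['wrist_force'],s['finger_gap'])
E
```

```text
[461.07789361 -32.88971992  35.10415455] [-2.57936525  0.04872378 -0.72410074] -0.022916749915310685
```

View pics/s7c.png

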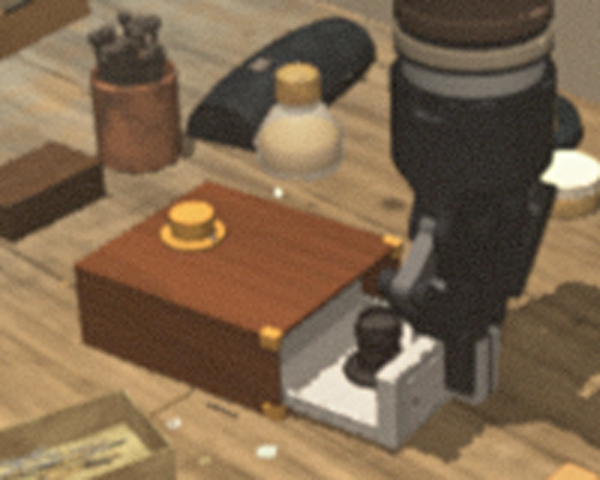

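>>> step_arm([
  [[0.16,0.03,0],0,0],
  [[0.32,0.06,0],0,0],
  [[0.48,0.09,0],0,0],
  [[0.64,0.12,0],0,0],
  [[0.8,0.16,0],0,0],
  [[0.96,0.19,0],0,0],
  [[1.12,0.22,0],0,0],
  [[1.28,0.25,0],0,0],
  [[1.44,0.28,0],0,0],
  [[1.6,0.31,0],0,0],
])

```text
t: 23.35
position: [477.0, -29.8, 35.1]
ee_rot: [0.303, -3.126, -0.0]
wrist_force: [-3.2, -0.3, -2.3]
finger_gap: -0.0
```

>>> step_arm([
  [[0.16,0.03,0],0,0],
  [[0.32,0.06,0],0,0],
  [[0.48,0.09,0],0,0],
  [[0.64,0.12,0],0,0],
  [[0.8,0.16,0],0,0],
  [[0.96,0.19,0],0,0],
  [[1.12,0.22,0],0,0],
  [[1.28,0.25,0],0,0],
  [[1.44,0.28,0],0,0],
  [[1.6,0.31,0],0,0],
])

```text
t: 24.6
position: [493.0, -26.7, 35.1]
ee_rot: [0.303, -3.126, -0.0]
wrist_force: [-4.5, 1.3, -3.1]
finger_gap: -0.2
```

>>> step_arm([
  [[0.12,0.02,0],0,0],
  [[0.24,0.05,0],0,0],
  [[0.36,0.07,0],0,0],
  [[0.48,0.09,0],0,0],
  [[0.6,0.12,0],0,0],
  [[0.72,0.14,0],0,0],
  [[0.84,0.16,0],0,0],
  [[0.96,0.19,0],0,0],
  [[1.08,0.21,0],0,0],
  [[1.2,0.23,0],0,0],
])

```text
t: 25.85
position: [504.8, -24.4, 35.1]
ee_rot: [0.303, -3.126, -0.0]
wrist_force: [-5.0, -0.2, -1.9]
finger_gap: -0.2
```

```bash
python3 - <<'E'
from h import *
snap('scene','scene8')
cv2.imwrite('pics/s8c.png',cv2.resize(np.load('pics/scene8.npz')['img'][180:340,200:400],None,fx=3,fy=3,interpolation=2))
s=robot.state();p=s['position'];print(p,s['wrist_force'],(p[0]-598)*.981+(p[1]+6.5)*.191)
E
```

```text
[504.95265818 -24.34720907  35.14509897] [-4.35155958  1.78544528 -2.9622219 ] -94.68825925785406
```

View pics/s8c.png

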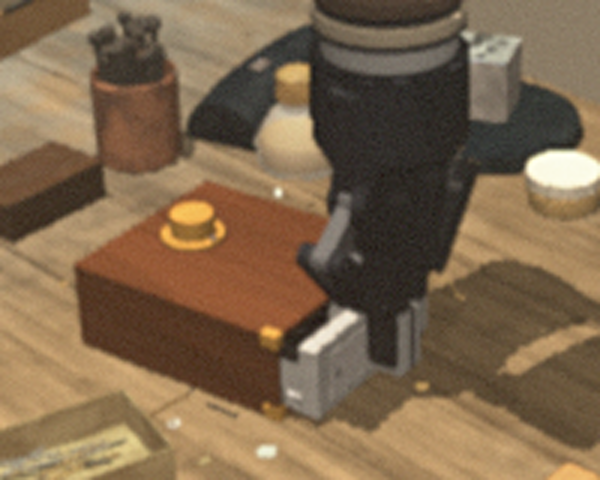

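>>> step_arm([
  [[0.06,0.01,0],0,0],
  [[0.12,0.02,0],0,0],
  [[0.18,0.03,0],0,0],
  [[0.24,0.05,0],0,0],
  [[0.3,0.06,0],0,0],
  [[0.36,0.07,0],0,0],
  [[0.42,0.08,0],0,0],
  [[0.48,0.09,0],0,0],
  [[0.54,0.1,0],0,0],
  [[0.6,0.12,0],0,0],
])

```text
t: 27.15
position: [510.1, -23.3, 35.1]
ee_rot: [0.303, -3.124, -0.0]
wrist_force: [-7.7, -0.3, -1.2]
finger_gap: 0.2
```

>>> step_arm([
  [[0.03,0.01,0],0,0],
  [[0.06,0.01,0],0,0],
  [[0.09,0.02,0],0,0],
  [[0.12,0.02,0],0,0],
  [[0.15,0.03,0],0,0],
  [[0.18,0.03,0],0,0],
  [[0.21,0.04,0],0,0],
  [[0.24,0.05,0],0,0],
  [[0.27,0.05,0],0,0],
  [[0.3,0.06,0],0,0],
])

```text
t: 28.4
position: [512.9, -22.8, 35.2]
ee_rot: [0.303, -3.124, -0.0]
wrist_force: [-7.8, 0.3, 0.7]
finger_gap: 0.4
```

>>> step_arm([
  [[0.02,0,0],0,0],
  [[0.04,0.01,0],0,0],
  [[0.06,0.01,0],0,0],
  [[0.08,0.02,0],0,0],
  [[0.1,0.02,0],0,0],
  [[0.12,0.02,0],0,0],
  [[0.14,0.03,0],0,0],
  [[0.16,0.03,0],0,0],
  [[0.18,0.03,0],0,0],
  [[0.2,0.04,0],0,0],
])

```text
t: 29.65
position: [515.0, -22.4, 35.2]
ee_rot: [0.303, -3.124, -0.0]
wrist_force: [-7.0, -0.1, -0.3]
finger_gap: -0.3
```

```bash
python3 - <<'E'
from h import *
snap('scene','scene9')
cv2.imwrite('pics/s9c.png',cv2.resize(np.load('pics/scene9.npz')['img'][180:340,200:400],None,fx=3,fy=3,interpolation=2))
s=robot.state();p=s['position'];print(p,s['wrist_force'],(p[0]-598)*.981+(p[1]+6.5)*.191)
for n in('scene0','scene8','scene9'):
  c=dict(np.load(f'pics/{n}.npz'));P=pts(c);X,Y,Z=P[...,0],P[...,1],P[...,2];ok=c['depth']>0
  u=(X-598)*.981+(Y+6.5)*.191; v=-(X-598)*.191+(Y+6.5)*.981
  k=ok&(abs(v)<20)&(abs(u-30)<20)&(Z>54);print(n,k.sum(),np.percentile(Z[k],[50,75,90]))
  k=ok&(Z>15)&(Z<35)&(abs(v-35)<10)&(u<-60)&(u>-90);print(n,k.sum(),np.median(u[k]))
E
```

```text
[515.12017266 -22.36455997  35.13749781] [-7.62260617 -0.86129906  0.6229433 ] -84.33524156993359
scene0 174 [63.28031489 65.10733742 65.70254829]
scene0 98 -72.54900626952053
scene8 171 [63.35773935 64.91563583 65.65609444]
scene8 98 -86.23807944197907
scene9 123 [58.39011609 59.16024192 59.62051813]
scene9 98 -75.87008577488317
```

View pics/s9c.png

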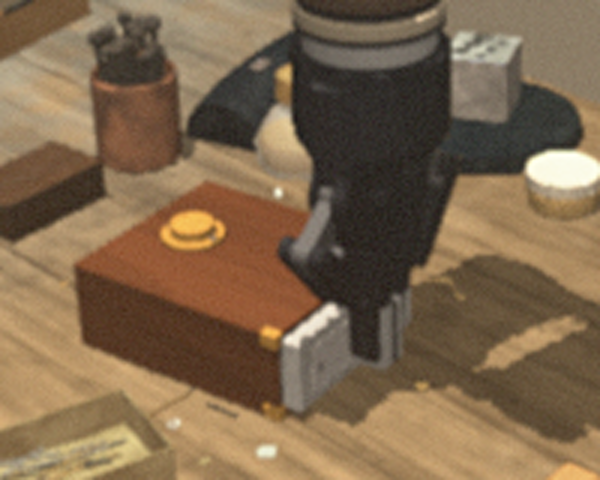

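The button has dipped (top now about 59 mm), and the panel is about 3.3 mm short of the latched position. I'll push on in small steps.

>>> step_arm([
  [[0.02,0,0],0,0],
  [[0.04,0.01,0],0,0],
  [[0.06,0.01,0],0,0],
  [[0.08,0.02,0],0,0],
  [[0.1,0.02,0],0,0],
  [[0.12,0.02,0],0,0],
  [[0.14,0.03,0],0,0],
  [[0.16,0.03,0],0,0],
  [[0.18,0.03,0],0,0],
  [[0.2,0.04,0],0,0],
])

```text
t: 30.95
position: [517.8, -21.8, 35.2]
ee_rot: [0.303, -3.126, -0.0]
wrist_force: [-5.6, 0.2, -3.3]
finger_gap: 0.1
```

>>> step_arm([
  [[0.02,0,0],0,0],
  [[0.04,0.01,0],0,0],
  [[0.06,0.01,0],0,0],
  [[0.08,0.02,0],0,0],
  [[0.1,0.02,0],0,0],
  [[0.1,0.02,0],0,0],
  [[0.1,0.02,0],0,0],
  [[0.1,0.02,0],0,0],
  [[0.1,0.02,0],0,0],
  [[0.1,0.02,0],0,0],
])

```text
t: 32.2
position: [518.7, -21.7, 35.2]
ee_rot: [0.303, -3.126, -0.0]
wrist_force: [-4.7, 0.1, -2.3]
finger_gap: -0.1
```

>>> step_arm([
  [[0.02,0,0],0,0],
  [[0.04,0.01,0],0,0],
  [[0.06,0.01,0],0,0],
  [[0.07,0.01,0],0,0],
  [[0.07,0.01,0],0,0],
  [[0.07,0.01,0],0,0],
  [[0.07,0.01,0],0,0],
  [[0.07,0.01,0],0,0],
  [[0.07,0.01,0],0,0],
  [[0.07,0.01,0],0,0],
])

```text
t: 33.45
position: [519.0, -21.6, 35.2]
ee_rot: [0.303, -3.125, -0.0]
wrist_force: [-6.4, -0.1, -0.4]
finger_gap: -0.2
```

```bash
cat > b.py <<'E'
from h import *
import sys
n=sys.argv[1]
snap('scene',n)
s=robot.state();p=s['position'];print(s['t'],p,s['wrist_force'],(p[0]-598)*.981+(p[1]+6.5)*.191)
c=dict(np.load(f'pics/{n}.npz'));P=pts(c);X,Y,Z=P[...,0],P[...,1],P[...,2];ok=c['depth']>0
u=(X-598)*.981+(Y+6.5)*.191; v=-(X-598)*.191+(Y+6.5)*.981
k=ok&(abs(v)<20)&(abs(u-30)<20)&(Z>54);print(n,k.sum(),np.percentile(Z[k],[50,75,90]))
k=ok&(Z>15)&(Z<35)&(abs(v-35)<10)&(u<-60)&(u>-90);print(n,k.sum(),np.median(u[k]))
E
python3 b.py scene10
```

```text
33.5 [518.97387979 -21.63470389  35.16588051] [-6.39050094  0.33581367  0.33715848] -80.41535237068979
scene10 136 [59.01112829 59.91079116 60.52154663]
scene10 99 -71.81683821683121
```

>>> step_arm([
  [[0.02,0,0],0,0],
  [[0.04,0.01,0],0,0],
  [[0.06,0.01,0],0,0],
  [[0.07,0.01,0],0,0],
  [[0.07,0.01,0],0,0],
  [[0.07,0.01,0],0,0],
  [[0.07,0.01,0],0,0],
  [[0.07,0.01,0],0,0],
  [[0.07,0.01,0],0,0],
  [[0.07,0.01,0],0,0],
])

```text
t: 34.75
position: [519.3, -21.6, 35.2]
ee_rot: [0.303, -3.124, -0.0]
wrist_force: [-7.5, 0.1, 0.1]
finger_gap: 0.2
```

```bash
python3 b.py scene11
```

```text
34.8 [519.25188081 -21.56141919  35.16788913] [-8.48025877 -0.02234081 -0.06437396] -80.12863598676172
scene11 129 [59.37252111 60.21280582 60.91545766]
scene11 103 -71.74491977240062
```

>>> step_arm([
  [[0.02,0,0],0,0],
  [[0.04,0.01,0],0,0],
  [[0.06,0.01,0],0,0],
  [[0.08,0.02,0],0,0],
  [[0.1,0.02,0],0,0],
  [[0.1,0.02,0],0,0],
  [[0.1,0.02,0],0,0],
  [[0.1,0.02,0],0,0],
  [[0.1,0.02,0],0,0],
  [[0.1,0.02,0],0,0],
])

```text
t: 36.05
position: [519.3, -21.5, 35.2]
ee_rot: [0.303, -3.122, -0.0]
wrist_force: [-9.5, -1.4, 3.2]
finger_gap: -0.0
```

```bash
python3 b.py scene12
```

```text
36.1 [519.34942462 -21.55071614  35.16197357] [-8.56952865 -1.41089788  3.32804082] -80.03090123474102
scene12 171 [63.36424885 64.7645744  65.60736747]
scene12 103 -71.47244018108732
```

The button has jumped back up to its original height, so the latch has clicked. I'll back off and check.

>>> step_arm([
  [[-0.2,-0.04,0],0,0],
  [[-0.5,-0.1,0],0,0],
  [[-1,-0.2,0],0,0],
  [[-2,-0.4,0],0,0],
  [[-3,-0.6,0],0,0],
  [[-4,-0.8,2],0,0],
  [[-5,-1,5],0,0],
  [[-5,-1,9],0,0],
  [[-5,-1,13],0,0],
  [[-5,-1,16],0,0],
])

```text
t: 37.35
position: [471.7, -31.5, 197.2]
ee_rot: [-0.303, 3.124, -0.001]
wrist_force: [-0.0, 0.5, 0.4]
finger_gap: -0.2
```

>>> step_arm([
  [[-2,-4,0],0,0],
  [[-4,-8,2],0,0],
  [[-6,-12,2],0,0],
  [[-6,-15,2],0,0],
  [[-6,-15,2],0,0],
  [[-6,-15,2],0,0],
  [[-6,-15,2],0,0],
  [[-6,-15,2],0,0],
  [[-6,-15,2],0,0],
  [[-6,-15,2],0,0],
])

```text
t: 38.6
position: [411.6, -181.0, 215.2]
ee_rot: [0.304, -3.127, -0.0]
wrist_force: [-0.0, -0.2, -0.2]
finger_gap: -0.3
```

```bash
python3 b.py scene13; python3 -c "
from h import *
snap('top','top13')"
```

```text
38.65 [ 411.61823567 -181.0901428   215.22859299] [-0.01950631  0.24227769  0.48960046] -216.18722808677978
scene13 166 [63.50943077 64.79143271 65.42224893]
scene13 99 -72.46715385603834
```

View pics/scene13.png

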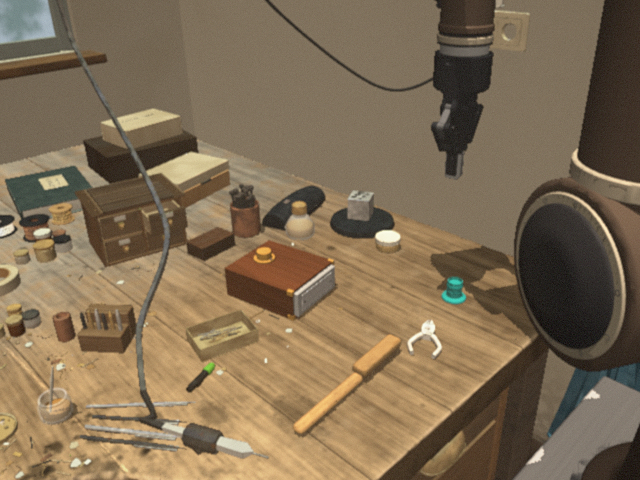

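View pics/top13.png

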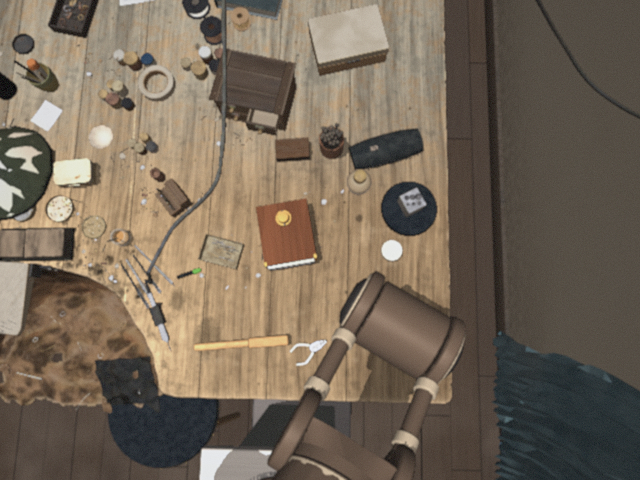

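The tray has stayed shut with the arm clear: the panel is at -72.5 mm, as at the start, and the button is up. The pot, pliers, brush, cup, box and turquoise loupe are all where they were.

```bash
python3 -c "
from bench import robot
print(robot.hand_in())"
```

```text
the job is handed in; nothing more can be done
None
```

The black loupe is in the caddy, and the tray is shut and latched. I handed the job in at about 39 s of the 72 s allowed.

- **Release:** I pressed the button gently until the tray popped fully out. The highest reading was about 6 N.
- **Placing:** I gripped the loupe by its barrel and lowered it until I felt about 5 N of contact. I let go there, and the picture showed it upright near the middle of the tray.
- **Closing:** I pushed the tray in with closed fingers in small steps. The highest reading was about 9.5 N, and the button jumped back up at the click.

**Last checks, with the arm clear:** the tray's front panel stood where it was when first latched, to within 0.1 mm. The button was up at about 65 mm, and the other things on the bench looked unmoved. No check failed.

Two limits on those checks: I read forces only at the end of each move and at each picture, so short peaks in between were not seen. I also could not see the loupe once the tray was shut.

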